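Set the code, throw the guarded switch with the hooked rod

ROBOT

A 6-joint arm with a two-finger parallel gripper is mounted at the origin on the work surface. World frame = base frame: x ahead of the robot, y to its left, z up, the work surface at z = 0. Lengths are in mm, angles in degrees, forces in N, time in s.
With the tool pointing down it reaches from about 300 to 850 mm from the base axis. Payload 4.2 kg.
Tool frame: the origin (TCP) lies on the centre line of the jaws, within the pads' length; the fingertips stand 11 mm ahead of it and the grasp point (between the pads) lies 8 mm behind it; z points along the fingers, y is the direction in which the jaws open and shut (so a half turn about z gives the same grasp; the last joint's range is limited). The gripper opens to 91 mm and grips with 3 to 60 N. Pads are 32 mm wide; open, the fingers measure 118 mm over their backs; the gripper's body (76 mm by 178 mm) begins 60 mm behind the grasp point.
Start: joints at [75.86, 18.312, 89.639, -0, 72.044, -1.146], TCP at [129.296, 560.29, 224.976] pointing down, gripper open.
Joint ranges: [-177.97, 177.97], [-48.28, 115.42], [12.27, 149.76], [-77.06, 257.06], [2.81, 150.46], [-146.56, 146.56]. Speed limits (degrees/s): [147.25, 147.25, 180, 180, 180, 180].

INTERFACE

Orientations are given as [roll, pitch, yaw] about the fixed x, y, z axes, in that order (R = Rz(yaw) Ry(pitch) Rx(roll)).
In Python, from workcell import env, grab_frame gives the robot as it stands. The module is installed in compiled form; this text tells all that it offers.
- The arm moves only by the tool arm_command, never from a script. Its argument "series" is one flat list of numbers, 6 for each row, row after row: the shift along the world's x, y, z each as a share of 400 mm, from -1 to 1, then the turn, a rotation vector about the world's x, y, z each as a share of 45 degrees, from -1 to 1. A call has 1 to 20 rows; each row shifts and turns the commanded pose from where the row before left it; what a row does not reach is not made up. A row lasts 1/12 s, in which the tool goes at most 41.7 mm and 7.16 degrees, less where a joint would pass 70% of its speed; a pose out of reach is approached as far as the arm can. A call with a number of a shift or a turn outside -1 to 1 is refused whole. A call with a gripper value outside its range is refused whole. "hand" is the opening, from 0 (shut) to 1 (fully open), set as the call begins (left out, the last holds). The fingers move at their own pace and stop on an object; "newtons" is the grip in N (left out, the last holds). Time passes only in rows, so rows that do not move let the fingers close. It gives the time, the measured TCP pose, the force and the opening at its end, in the units of the state.
- env.state(): the state, without advancing time (a new reading comes with each control period).
- grab_frame(name): name is "scene" or "top" or "wrist"; returns a dict with "frame" (420x560x3 uint8, red, green, blue), "intrinsics" (3x3 intrinsics, pixels), "k1" (the pictures are not rectified: a ray, as slopes to the right and down, at radius r is drawn at 1 + k1 r^2 times it, then the intrinsics apply), "R" (3x3) and "t" (3): a world point X has camera coordinates R X + t; the wrist camera has in their place "tool_from_camera" (4x4, takes a point from camera to tool coordinates, whose origin is the TCP and whose axes are the flange's). Camera axes: x right, y down, z forward; pixel columns grow to the right and rows downward; lengths in mm; the calibration is good to about 2 mm. A picture is of the moment at which its call begins: read the wrist's pose just before it. There is no depth.
- env.job_done(): hands the job in, once; it reports no verdict.
The state is a dict: "time_s": time; "qpos": joint angles; "qvel": joint speeds; "effort": joint torques, N m; "ee_pos": TCP position; "ee_rot": TCP orientation; "force": force on the tool from outside, world axes, zero at the start; "torque": the same for the moment, N m; "gripper_width": finger opening in mm.
Only numpy, scipy, OpenCV 4.12 (cv2) and the standard library are available. Lean on these libraries where they do the work, as an engineer would, in place of code of your own. Each camera call takes 0.05 s, during which the arm holds its last target.

TASK

Start the machine: first set its code on the panel in front of the guard, left dial pointing at its yellow mark and right dial at its green mark. Then take the orange-handled bent rod off its green rack, reach over the steel guard, hook it behind the red lever and pull that lever fully over toward the guard's front wall; only the rod may touch the switches, and the grey switch, bin, spray can and tin must be left as they are. Finally hang the rod back in both notches of its rack as it was, bent end hanging down on the same side, and let go.

Things in the scene. Friction and masses are not known exactly. Their poses are not given: they have to be found in the camera images.
- hook_rod: loose bent rod, about 0.2 to 0.3 kg: a straight round steel shaft 10 mm in diameter with an orange block handle 70 mm long (along x), 24 mm wide (y), 30 mm high (z). Origin at the centre of the handle, on the shaft's axis. The shaft runs along own x from -100 mm to +180 mm; there a leg of the same 10 mm bar bends square down (own -z) to 95 mm below the axis. Centre of mass about 40 mm ahead of the origin. In the rack the leg hangs plumb.
- hook_tip (a point): lower end of the rod's leg, at (180, 0, -95) mm in the rod's frame.
- rack: fixed green rack: foot 170 x 70 x 12 mm and two uprights at own x = -62 and +62 mm (each 8 mm thick along x), each ending in an open V notch whose arms rise to z = 0.15 and stand 47 mm apart at the top (inside; 57 mm outside). Origin on the bench under its centre; the rod lies in the notches along own x, leg at the +x end, its axis at z = 0.13, the handle about midway (+-12 mm) between the uprights. The rack stands on the left or on the right of the bench.
- guard: fixed switch station, 248 mm wide (y). Origin on the bench below the line of the switch pivots; +x to the rear, away from the robot. Front wall: grey with a yellow top edge, 8 mm thick, centred on own x = -65 mm, top at z = 0.16. Side walls 6 mm thick at y = +-121 mm, top at z = 0.11, x = -61 to +105 mm. Blue power box across the rear, x = +105 to +225 mm, top at z = 0.075. The two switches stand between at y = +40 and -40 mm; which is where changes.
- red_switch: red paddle switch: fixed black block 50 x 46 mm (top at z = 0.06), carrying a red paddle lever. Origin on the bench plane directly below the lever's pivot, which is at z = 0.06 on the block; axes parallel to the guard's: +x to the rear, y along the guard, z up. The one to throw.
- red_tip (a point): tip of the red lever, on its centre line 78 mm from the pivot. Paddle: the outer 45 mm of the lever, 28 mm wide (across, along y) and 10 mm thick.
- red_lever (a joint): angle of the red lever about a level axis along its switch's y: 0 = leaning 0.45 rad from vertical to the rear (+x of the switch, away from the guard's front wall); 0.9 = fully over at its stop, leaning 0.45 rad to the front wall. Friction (about 0.1 N m) keeps it wherever it is left; no spring. Starts near 0.
- grey_switch: grey paddle switch: fixed black block 50 x 46 mm (top at z = 0.06), carrying a grey paddle lever. Origin on the bench plane directly below the lever's pivot, which is at z = 0.06 on the block; axes parallel to the guard's: +x to the rear, y along the guard, z up. To be left alone.
- grey_tip (a point): tip of the grey lever, on its centre line 78 mm from the pivot. Paddle: the outer 45 mm of the lever, 28 mm wide (across, along y) and 10 mm thick.
- grey_lever (a joint): angle of the grey lever about a level axis along its switch's y: 0 = leaning 0.45 rad from vertical to the rear (+x of the switch, away from the guard's front wall); 0.9 = fully over at its stop, leaning 0.45 rad to the front wall. Friction (about 0.1 N m) keeps it wherever it is left; no spring. Starts anywhere in its travel.
- panel: fixed blue code panel in front of the guard, 90 x 190 x 50 mm (x, y, z), origin on the bench under its centre, turned like the guard (+x to the rear). Two dials on its top (z = 0.05) turn about upright axes at own y = +50 mm (left, as seen from the robot) and -50 mm (right). Around each, at 31 mm, three round marks: white straight to the rear (+x), yellow 0.7 rad to the left of it, green 0.7 rad to the right.
- left_grip (a point): point on the left dial's axis at z = 0.083, a good height to grip. The dial: a black bar 44 mm long, 14 mm wide, z = 0.056 to 0.094, on a disc 48 mm across; an orange stripe on its top and end marks the pointer end. The point's own x axis lies along the bar to the pointer end.
- left_dial (a joint): angle of the left dial: 0 = pointer straight to the rear (panel +x), growing clockwise seen from above, stops at -1.4 and +1.4; yellow mark at -0.7, white at 0, green at +0.7. Light friction (0.04 N m), no clicks, stays where it is left. Set it to -0.7 (yellow).
- right_grip (a point): point on the right dial's axis at z = 0.083, a good height to grip. The dial: a black bar 44 mm long, 14 mm wide, z = 0.056 to 0.094, on a disc 48 mm across; an orange stripe on its top and end marks the pointer end. The point's own x axis lies along the bar to the pointer end.
- right_dial (a joint): angle of the right dial: 0 = pointer straight to the rear (panel +x), growing clockwise seen from above, stops at -1.4 and +1.4; yellow mark at -0.7, white at 0, green at +0.7. Light friction (0.04 N m), no clicks, stays where it is left. Set it to +0.7 (green).
- blue_bin: loose open blue bin, 160 x 120 x 75 mm, origin under its centre. Bystander, on the side of the bench opposite the rack.
- spray_can: loose white spray can, 64 mm in diameter, 172 mm tall, origin under its centre. Bystander, beside the switch station.
- tin: loose tin with yellow band, 88 mm in diameter, 106 mm tall, origin under its centre. Bystander, on the other side of the station.
There are look-alikes about, which are no part of the job. Several things have the shape of the rack; the one meant has the colours described above.

How it is judged (in metres and radians):
On the way, in this order (a step that is already met when the one before it is completed fails the run):
1. both dials point at their code marks, before the rod or switch is moved (value of joint left_dial between -0.85 and -0.55 rad and value of joint right_dial between 0.55 and 0.85 rad and z of hook_rod in the frame of rack below 0.15 m and value of joint red_lever below 0.4 rad), for 0.2 s.
2. the rod is lifted clear of its rack (z of hook_rod in the frame of rack above 0.17 m and value of joint red_lever below 0.4 rad), for 0.1 s.
3. the red lever is pulled fully over with the rod (value of joint red_lever above 0.78 rad and contact force between hook_rod and red_switch above 0.2 N).
4. the rod is back in both notches of its rack (x of hook_rod in the frame of rack between -0.03 and 0.03 m and y of hook_rod in the frame of rack between -0.012 and 0.012 m and z of hook_rod in the frame of rack between 0.12 and 0.14 m and x of hook_tip in the frame of rack between 0.145 and 0.215 m and z of hook_tip in the frame of rack between 0.015 and 0.06 m), for 0.2 s.
At the end, for the whole second after the job is handed in: Dials within 0.15 rad of yellow (left) and green (right); red lever fully over to the front (above 0.78 of 0.9 rad); rod at rest in both rack notches (30 mm along, 12 across, 10 in height), leg down at its +x end; grey tip within 10 mm, bystanders within 20 mm of their starts (all of step 4 and value of joint left_dial between -0.85 and -0.55 rad and value of joint right_dial between 0.55 and 0.85 rad and value of joint red_lever above 0.78 rad and distance of grey_tip from where it was at the start of the episode below 0.01 m and linear speed of hook_rod below 0.03 m/s and distance of each of blue_bin, spray_can, tin from where it was at the start of the episode below 0.02 m); the robot touches nothing.
It fails at once if the bin, spray can or tin is pushed more than 20 mm or tipped (distance of any of blue_bin, spray_can, tin from where it was at the start of the episode above 0.02 m or angle between any of blue_bin, spray_can, tin's own z axis and vertical above 0.25 rad).
It fails at once if the grey switch is moved (its tip by more than 10 mm) (distance of grey_tip from where it was at the start of the episode above 0.01 m).
It fails at once if the robot itself touches a switch (only the rod may) (contact force between any of the fingers, the arm and red_switch above 0.5 N or contact force between any of the fingers, the arm and grey_switch above 0.5 N).
It also fails if it takes over 72 s, if anything falls off the work surface, if the arm or the gripper's body presses on something with over 40 N, if the wrist force passes 120 N, or if a joint passes its speed limit or range.

## Working session

There is one attempt and no reset: what is moved stays moved. The work goes in short steps, Python scripts to look and compute and a tool call to move; the robot and the scene stay as the last step left them, time stands still between calls to the robot, and variables do not carry over. Pictures are saved under pics/ and viewed, and the job is handed in when it is done.

Besides the shell and the picture viewer there is one more tool, called after "Call:" as name(argument=value, ...), one argument or row to a line, values as JSON. arm_command: Moves the arm, as the interface text tells. Shift numbers are shares of 400 mm and turn numbers shares of 45 degrees, none past 1 either way. Its arguments: {"type":"object","properties":{"series":{"type":"array"},"hand":{"type":"number"},"newtons":{"type":"number"}},"required":["series"]}

```bash
mkdir -p pics; ls; python3 - <<'E'
from workcell import env, grab_frame
import cv2
s=env.state(); print(s)
for n in ["scene","top","wrist"]:
    f=grab_frame(n); cv2.imwrite(f"pics/{n}0.png",f["frame"][:,:,::-1])
    print(n,{k:v for k,v in f.items() if k!="frame"})
E
```

```text
pics
{'time_s': 0.0, 'qpos': array([ 7.58588805e+01,  1.83500423e+01,  8.97068706e+01, -3.10335979e-04,
        7.20432731e+01, -1.14786116e+00]), 'qvel': array([-0.02321032, -0.01541987,  0.0285805 , -0.00121526, -0.06256057,
       -0.04447967]), 'effort': array([-5.26027288e-04, -4.12479186e+01, -2.31971133e+01,  7.27207004e-02,
        4.56814142e-02, -1.39945791e-04]), 'ee_pos': array([129.18113511, 559.79828405, 224.13314227]), 'ee_rot': array([-1.79899828e+02, -1.71199458e-03,  1.67006836e+02]), 'force': array([ 0.09176798, -0.07286629, -0.05064864]), 'torque': array([ 0.03034179,  0.02007444, -0.03476088]), 'gripper_width': 91.38673596829295}
scene {'intrinsics': array([[474.52942393,   0.        , 274.64404478],
       [  0.        , 474.52942393, 214.25433727],
       [  0.        ,   0.        ,   1.        ]]), 'k1': -0.08719178517743607, 'R': array([[-0.86211798,  0.50630179, -0.02027539],
       [ 0.2790971 ,  0.4410816 , -0.85296649],
       [-0.42291536, -0.74101655, -0.52157174]]), 't': array([ 355.32610288, -126.56440121, 1745.63858381])}
top {'intrinsics': array([[
[... 249 characters left out ...]
 0.01167602, -0.18938064],
       [ 0.18948058,  0.0081382 , -0.98185074]]), 't': array([ 192.47394078,  515.68491507, 1502.70646444])}
wrist {'intrinsics': array([[373.80060313,   0.        , 286.95654979],
       [  0.        , 373.80060313, 218.13912491],
       [  0.        ,   0.        ,   1.        ]]), 'k1': 0.03265790232789223, 'tool_from_camera': array([[-6.54052661e-04, -9.69124031e-01, -2.46572879e-01,
         6.97335543e+01],
       [ 9.99999347e-01, -4.02667252e-04, -1.06993812e-03,
        -1.44809846e+00],
       [ 9.37615920e-04, -2.46573418e-01,  9.69123661e-01,
        -1.60461004e+02],
       [ 0.00000000e+00,  0.00000000e+00,  0.00000000e+00,
         1.00000000e+00]])}
```

View pics/scene0.png

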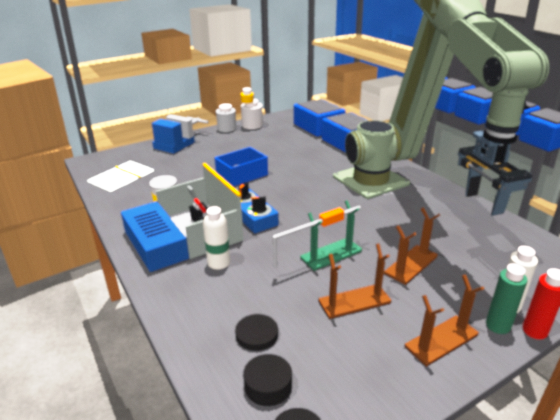

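View pics/top0.png

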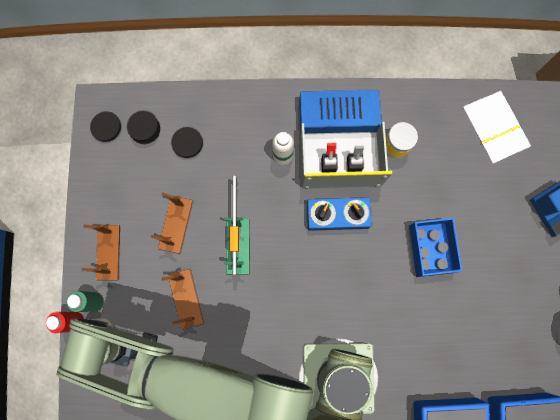

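View pics/wrist0.png

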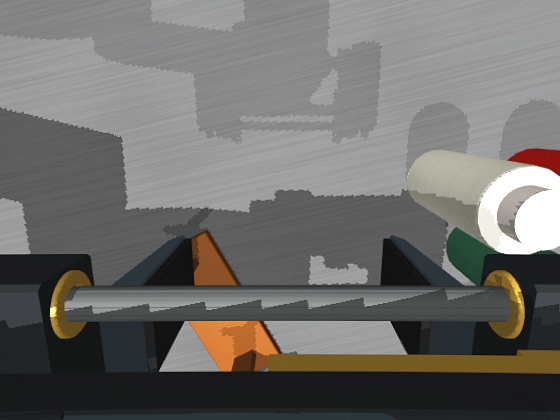

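Top view: rack shapes are the green rack holding the orange-handled rod (236,245) and brown racks at (103,252), (175,223) and (185,298). I choose the green one. The red switch is at (331,152), grey at (356,155) and the panel at (339,213). Next I'll take close crops.

```bash
cat > h.py <<'E'
import numpy as np, cv2
from workcell import env, grab_frame
from scipy.spatial.transform import Rotation as Ro
def ray(f,uv,T=None):
    # returns origin, dir in world
    K=f["intrinsics"]; d=np.array([[f["k1"],0,0,0]])
    p=cv2.undistortPoints(np.array([[uv]],float),K,np.array([f["k1"],0,0,0.])).ravel()
    v=np.array([p[0],p[1],1.])
    if "R" in f: R=f["R"].T; o=-R@f["t"]; return o,R@v
    M=T@f["tool_from_camera"]; return M[:3,3],M[:3,:3]@v
def atz(f,uv,z,T=None):
    o,v=ray(f,uv,T); return o+v*(z-o[2])/v[2]
def proj(f,X,T=None):
    X=np.asarray(X,float).reshape(-1,3)
    if "R" in f: R,t=f["R"],f["t"]
    else:
        M=np.linalg.inv(T@f["tool_from_camera"]); R,t=M[:3,:3],M[:3,3]
    c=X@R.T+t; a=c[:,:2]/c[:,2:]; r2=(a**2).sum(1,keepdims=True); a=a*(1+f["k1"]*r2)
    return a*[f["intrinsics"][0,0],f["intrinsics"][1,1]]+f["intrinsics"][:2,2]
def tool(s):
    T=np.eye(4); T[:3,:3]=Ro.from_euler('xyz',s["ee_rot"],degrees=True).as_matrix(); T[:3,3]=s["ee_pos"]; return T
def crop(im,x0,y0,x1,y1,k,name):
    c=cv2.resize(im[y0:y1,x0:x1],None,fx=k,fy=k,interpolation=cv2.INTER_CUBIC)
    cv2.imwrite("pics/"+name,c)
E
python3 - <<'E'
from h import *
im=cv2.imread("pics/top0.png")
crop(im,295,85,395,235,4,"t_guard.png")
crop(im,205,170,275,285,5,"t_rack.png")
E
```

```text
(no output)
```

View pics/t_guard.png

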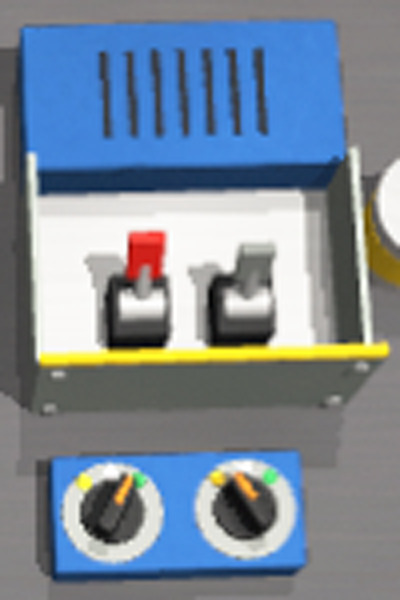

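View pics/t_rack.png

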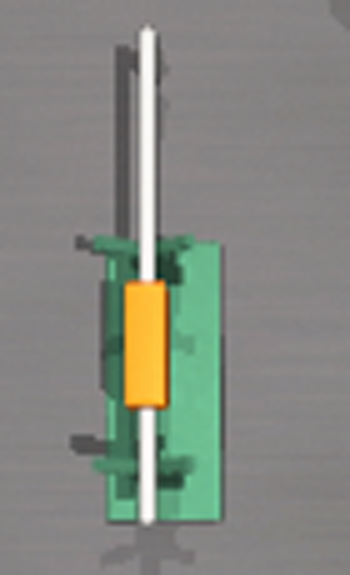

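```bash
python3 - <<'E'
from h import *
from scipy.optimize import least_squares
f=grab_frame("top")
G=lambda u,v:(295+u/4-.4,85+v/4-.4); R=lambda u,v:(205+u/5-.4,170+v/5-.4)
def fit(model,px,x0):
    def res(p):
        a=p[2]; M=np.array([[np.cos(a),-np.sin(a)],[np.sin(a),np.cos(a)]])
        X=np.array(model,float); X[:,:2]=X[:,:2]@M.T+p[:2]
        return (proj(f,X)-px).ravel()
    r=least_squares(res,x0); print(np.round(r.x[:2],1),np.degrees(r.x[2]).round(2),np.round(r.fun.reshape(-1,2),1).tolist())
    return r.x
g=fit([(-65,124,160),(-65,-124,160),(225,124,75),(225,-124,75),(105,124,75),(105,-124,75)],
  [G(40,357),G(388,349),G(20,25),G(335,20),G(38,172),G(345,162)],[800,0,0])
p=fit([(45,95,50),(45,-95,50)],[G(50,458),G(298,452)],[600,0,0])
for n,uv,z in [("ldisc",G(112,512),56),("rdisc",G(246,511),56),("shaft rear",R(147,525),130),("shaft bend",R(147,25),130),("h1",R(146,282),145),("h2",R(146,407),145)
  ,("hl",R(125,345),145),("hr",R(168,345),145),("up far",R(145,243),150),("up near",R(145,465),150),("footFR",R(222,243),12),("footNR",R(222,521),12),
  ("red tip",G(148,235),130),("grey tip",G(257,246),130), ("ldial ptr",G(126,480),94),("ldial tail",G(105,540),94),("rdial ptr",G(240,478),94),("rdial tail",G(262,535),94)]:
    print(n,np.round(atz(f,uv,z),1))
for yy in (50,-50): 
    a=p[2]; print(p[:2]+[-np.sin(a)*yy,np.cos(a)*yy])
E
```

```text
[649.8 -26.5] 0.95 [[0.3, 0.4], [0.5, 0.2], [0.2, -0.2], [0.7, -0.5], [-2.8, -0.4], [1.1, 0.3]]
[489.9  -9. ] 0.76 [[-0.4, 0.0], [0.4, -0.0]]
ldisc [490.8  40.4  56. ]
rdisc [490.3 -60.   56. ]
shaft rear [305.3 298.  130. ]
shaft bend [592.  299.1 130. ]
h1 [440.  297.7 145. ]
h2 [369.8 297.4 145. ]
hl [404.6 309.3 145. ]
hr [404.3 285.3 145. ]
up far [461.3 297.9 150. ]
up near [337.2 297.5 150. ]
footFR [483.8 262.5  12. ]
footNR [314.  262.9  12. ]
red tip [682.7  14.6 130. ]
grey tip [673.6 -65.  130. ]
ldial ptr [507.7  32.9  94. ]
ldial tail [463.5  49.4  94. ]
rdial ptr [508.2 -50.7  94. ]
rdial tail [465.8 -65.2  94. ]
[489.22211679  40.96526398]
[490.55437966 -59.025861  ]
```

Call:
arm_command(
  series=[0.05, -0.0837, 0.01, 0, 0, 0, 0.05, -0.0837, 0.01, 0, 0, 0, 0.05, -0.0837, 0.01, 0, 0, 0, 0.05, -0.0837, 0.01, 0, 0, 0, 0.05, -0.0837, 0.01, 0, 0, 0, 0.05, -0.0837, 0.01, 0, 0, 0, 0.05, -0.0837, 0.01, 0, 0, 0, 0.05, -0.0837, 0.01, 0, 0, 0, 0.05, -0.0837, 0.01, 0, 0, 0, 0.05, -0.0837, 0.01, 0, 0, 0, 0.05, -0.0837, 0, 0, 0, 0, 0.05, -0.0837, 0, 0, 0, 0, 0.05, -0.0837, 0, 0, 0, 0, 0.05, -0.0837, 0, 0, 0, 0, 0.05, -0.0837, 0, 0, 0, 0, 0.05, -0.0837, 0, 0, 0, 0, 0.05, -0.0837, 0, 0, 0, 0, 0, 0, 0, 0, 0, 0, 0, 0, 0, 0, 0, 0],
  hand=0.5,
)

```text
time_s: 1.78
ee_pos: [469.7, -10.3, 264.4]
ee_rot: [180.0, -0.1, 166.8]
force: [-0.9, 0.5, -0.6]
gripper_width: 45.7
```

```bash
python3 - <<'E'
from h import *
s=env.state(); print(s["time_s"],s["ee_pos"],s["ee_rot"],s["force"])
f=grab_frame("wrist"); cv2.imwrite("pics/w1.png",f["frame"][:,:,::-1])
E
```

```text
1.7833 [469.70220226 -10.33015272 264.42926655] [ 1.79993489e+02 -7.16998423e-02  1.66786530e+02] [-0.92260064  0.53239197 -0.64847924]
```

View pics/w1.png

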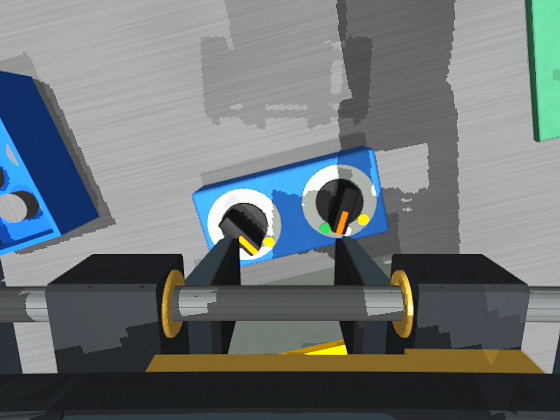

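```bash
python3 - <<'E'
from h import *
im=cv2.imread("pics/w1.png"); crop(im,190,145,390,265,4,"w1c.png")
E
```

```text
(no output)
```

View pics/w1c.png

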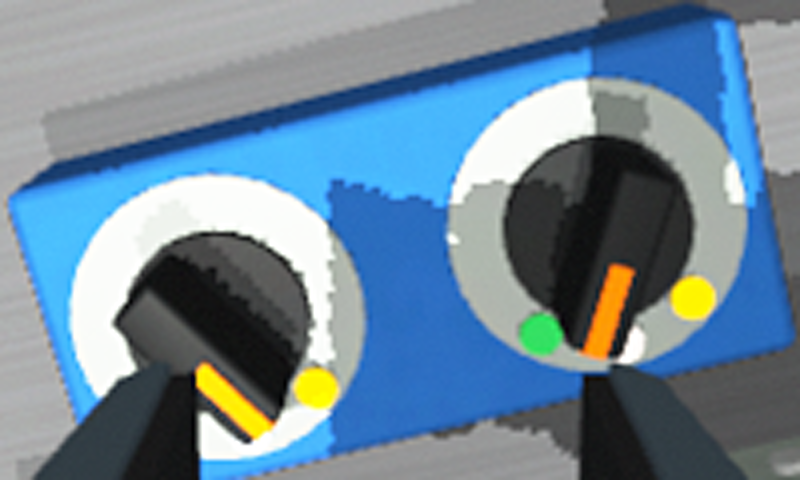

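```bash
python3 - <<'E'
from h import *
s=env.state();T=tool(s);f=grab_frame("wrist")
C=lambda u,v:(190+u/4-.4,145+v/4-.4)
P=lambda n,uv,z:(print(n,np.round(atz(f,uv,z,T),1)),atz(f,uv,z,T))[1]
a=P("Lplate",C(597,225),50);b=P("Rplate",C(218,317),50)
P("Lblackdisc",C(598,225),55);P("Lyel",C(693,298),50);P("Lgreen",C(540,333),50)
P("Ryel",C(317,388),50)
d=lambda p,q:np.degrees(np.arctan2(q[1]-p[1],q[0]-p[0]))
t=P("Ltail",C(650,175),94);p=P("Lstripe",C(622,268),94);print(d(t,p))
t=P("Rtail",C(145,305),94);p=P("Rstripe",C(205,368),94);print(d(t,p))
t=P("Re1",C(175,258),94);p=P("Re2",C(300,372),94);print(d(t,p))
print(d(b,a))
E
```

```text
Lplate [487.6  39.1  50. ]
Rplate [489.2 -61.4  50. ]
Lblackdisc [486.5  38.9  55. ]
Lyel [512.1  59.5  50. ]
Lgreen [512.4  19.1  50. ]
Ryel [513.8 -41.   50. ]
Ltail [469.   48.9  94. ]
Lstripe [488.5  38.7  94. ]
-27.396737078256756
Rtail [472.3 -69.1  94. ]
Rstripe [489.9 -59.6  94. ]
28.229849909922063
Re1 [463.2 -59.6  94. ]
Re2 [495.9 -38.5  94. ]
32.81657029028017
90.8821249681954
```

Call:
arm_command(
  series=[0.016, 0.042, 0, 0, 0, -0.073, 0.016, 0.042, 0, 0, 0, -0.073, 0.016, 0.042, 0, 0, 0, -0.073, 0, 0, -0.0775, 0, 0, 0, 0, 0, -0.0775, 0, 0, 0, 0, 0, -0.0775, 0, 0, 0, 0, 0, -0.0775, 0, 0, 0, 0, 0, -0.0775, 0, 0, 0, 0, 0, -0.0775, 0, 0, 0, 0, 0, 0, 0, 0, 0, 0, 0, 0, 0, 0, 0],
  hand=0.5,
)

```text
time_s: 2.8
ee_pos: [487.1, 42.7, 78.6]
ee_rot: [-179.9, -0.2, 157.3]
force: [1.7, 0.6, 1.4]
gripper_width: 45.7
```

Call:
arm_command(
  series=[0, 0, 0, 0, 0, 0, 0, 0, 0, 0, 0, 0, 0, 0, 0, 0, 0, 0, 0, 0, 0, 0, 0, 0, 0, 0, 0, 0, 0, 0, 0, 0, 0, 0, 0, 0],
  hand=0,
  newtons=15,
)

```text
time_s: 3.3
ee_pos: [488.9, 39.6, 80.2]
ee_rot: [-179.8, 0.2, 157.3]
force: [-1.1, -8.2, 5.7]
gripper_width: 14.0
```

```bash
python3 - <<'E'
from h import *
s=env.state(); print(s["time_s"],s["ee_pos"],s["ee_rot"],s["force"],s["torque"],s["gripper_width"])
f=grab_frame("wrist"); cv2.imwrite("pics/w2.png",f["frame"][:,:,::-1])
E
```

```text
3.3 [488.89085848  39.63850257  80.16785618] [-1.79839170e+02  1.56320769e-01  1.57262399e+02] [-1.11553993 -8.17686011  5.74350383] [-1.41999871  0.12436569  0.00479163] 13.994927631576926
```

View pics/w2.png

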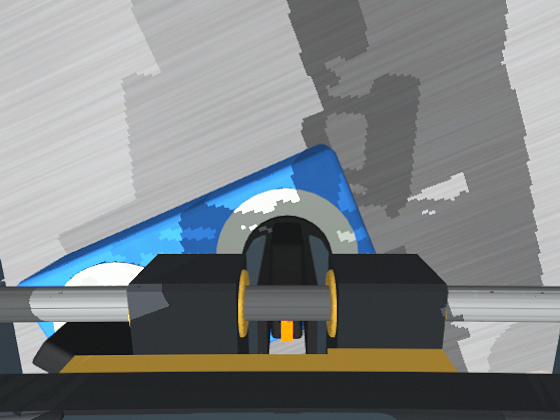

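Call:
arm_command(
  series=[0, 0, 0, 0, 0, 0.134, 0, 0, 0, 0, 0, 0.134, 0, 0, 0, 0, 0, 0.134, 0, 0, 0, 0, 0, 0.134, 0, 0, 0, 0, 0, 0.134, 0, 0, 0, 0, 0, 0.134, 0, 0, 0, 0, 0, 0.134, 0, 0, 0, 0, 0, 0.134, 0, 0, 0, 0, 0, 0.134, 0, 0, 0, 0, 0, 0.134, 0, 0, 0, 0, 0, 0, 0, 0, 0, 0, 0, 0],
)

```text
time_s: 4.35
ee_pos: [489.0, 38.8, 80.2]
ee_rot: [-179.7, -0.1, -142.4]
force: [-1.2, -11.0, 5.8]
gripper_width: 14.1
```

```bash
python3 - <<'E'
from h import *
s=env.state(); print(s["time_s"],s["ee_pos"],s["ee_rot"],s["force"],s["torque"],s["gripper_width"])
f=grab_frame("wrist"); cv2.imwrite("pics/w3.png",f["frame"][:,:,::-1])
E
```

```text
4.35 [488.98793544  38.83525155  80.19290862] [-1.79733416e+02 -9.69011488e-02 -1.42418921e+02] [ -1.16955276 -10.9897098    5.7722475 ] [-1.78715788  0.1962858   0.02050524] 14.054795971647202
```

View pics/w3.png

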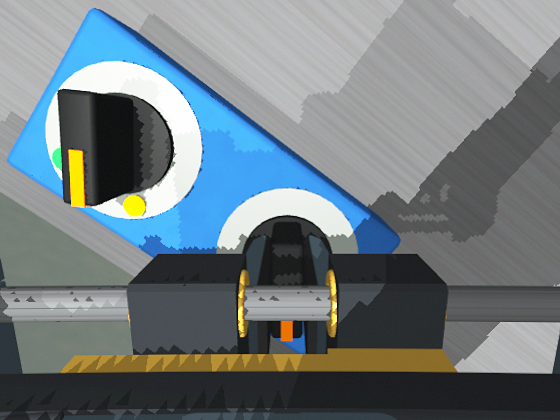

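```bash
python3 - <<'E'
from h import *
s=env.state();T=tool(s);f=grab_frame("wrist")
d=lambda p,q:np.degrees(np.arctan2(q[1]-p[1],q[0]-p[0]))
pts=[(58,90),(97,93),(68,150),(82,150)]
q=[atz(f,u,94,T) for u in pts];print(np.round(q,1)); m=(q[0]+q[1])/2;n=(q[2]+q[3])/2;print(d(m,n))
print(atz(f,(125,140),50,T), d(q[0],atz(f,(65,205),94,T)))
E
```

```text
[[475.7 -78.6  94. ]
 [467.9 -66.9  94. ]
 [492.7 -65.1  94. ]
 [489.5 -60.9  94. ]]
26.757334606701857
[489.14969108 -63.71292799  50.        ] 32.263285123392194
```

Call:
arm_command(
  series=[0, 0, 0, 0, 0, 0, 0, 0, 0, 0, 0, 0, 0, 0, 0, 0, 0, 0, 0, 0, 0, 0, 0, 0, 0, 0, 0.08, 0, 0, 0, 0, 0, 0.08, 0, 0, 0, 0, 0, 0, 0, 0, 0],
  hand=0.5,
)

```text
time_s: 5.03
ee_pos: [492.2, 42.1, 148.2]
ee_rot: [-179.7, 0.5, -142.5]
force: [0.4, -0.3, 0.0]
gripper_width: 45.6
```

```bash
python3 - <<'E'
from h import *
s=env.state(); print(s["time_s"],s["ee_pos"],s["ee_rot"],s["force"],s["torque"],s["gripper_width"])
f=grab_frame("wrist"); cv2.imwrite("pics/w4.png",f["frame"][:,:,::-1])
E
```

```text
5.0333 [492.19007185  42.05721722 148.15028028] [-179.66962789    0.5238069  -142.52740928] [ 0.43884344 -0.32520293  0.03723328] [ 0.01311216  0.00497984 -0.00823766] 45.59149252114314
```

View pics/w4.png

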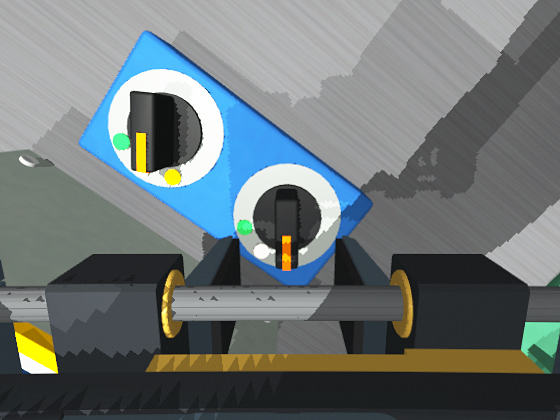

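Call:
arm_command(
  series=[0, -0.085, 0, 0, 0, -0.07, 0, -0.085, 0, 0, 0, -0.07, 0, -0.085, 0, 0, 0, -0.07, 0, 0, 0, 0, 0, 0, 0, 0, -0.043, 0, 0, 0, 0, 0, -0.043, 0, 0, 0, 0, 0, -0.043, 0, 0, 0, 0, 0, -0.043, 0, 0, 0, 0, 0, 0, 0, 0, 0, 0, 0, 0, 0, 0, 0],
)

```text
time_s: 5.92
ee_pos: [487.5, -59.9, 73.1]
ee_rot: [179.9, -0.2, -152.0]
force: [0.2, -0.4, 0.1]
gripper_width: 45.8
```

```bash
python3 - <<'E'
from h import *
s=env.state(); print(s["time_s"],s["ee_pos"],s["ee_rot"],s["force"],s["torque"],s["gripper_width"])
f=grab_frame("wrist"); cv2.imwrite("pics/w5.png",f["frame"][:,:,::-1])
E
```

```text
5.9167 [487.45795111 -59.8778627   73.07188796] [ 1.79867000e+02 -1.52793549e-01 -1.51970363e+02] [ 0.15348117 -0.40098584  0.12090272] [ 0.05197744 -0.03151215 -0.00591275] 45.77523768444352
```

View pics/w5.png

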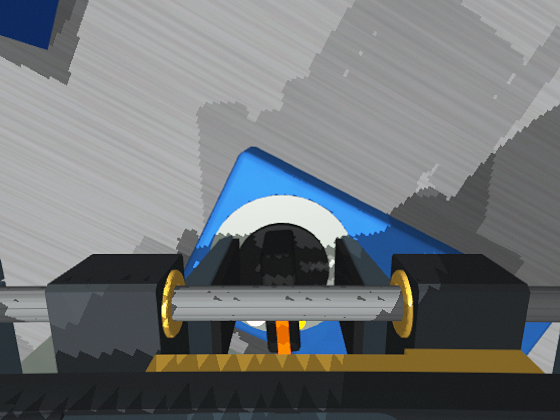

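Call:
arm_command(
  series=[0, 0, 0.01, 0, 0, 0, 0, 0, 0, 0, 0, 0, 0, 0, 0, 0, 0, 0, 0, 0, 0, 0, 0, 0, 0, 0, 0, 0, 0, 0, 0, 0, 0, 0, 0, 0],
  hand=0,
  newtons=15,
)

```text
time_s: 6.47
ee_pos: [489.2, -61.8, 78.8]
ee_rot: [-179.8, 0.0, -151.9]
force: [-0.3, -5.7, 1.4]
gripper_width: 13.9
```

Turn −64° (to bar yaw −36° → about +0.64 rad).

Call:
arm_command(
  series=[0, 0, 0, 0, 0, -0.13, 0, 0, 0, 0, 0, -0.13, 0, 0, 0, 0, 0, -0.13, 0, 0, 0, 0, 0, -0.13, 0, 0, 0, 0, 0, -0.13, 0, 0, 0, 0, 0, -0.13, 0, 0, 0, 0, 0, -0.13, 0, 0, 0, 0, 0, -0.13, 0, 0, 0, 0, 0, -0.13, 0, 0, 0, 0, 0, -0.13, 0, 0, 0, 0, 0, -0.13, 0, 0, 0, 0, 0, 0, 0, 0, 0, 0, 0, 0],
)

```text
time_s: 7.55
ee_pos: [489.4, -59.7, 78.7]
ee_rot: [179.8, 0.0, 143.7]
force: [1.4, 4.9, 4.0]
gripper_width: 14.2
```

Call:
arm_command(
  series=[0, 0, 0, 0, 0, 0, 0, 0, 0, 0, 0, 0, 0, 0, 0, 0, 0, 0, 0, 0, 0, 0, 0, 0, 0, 0, 0.08, 0, 0, 0, 0, 0, 0.08, 0, 0, 0, 0, 0, 0.08, 0, 0, 0, 0, 0, 0.08, 0, 0, 0, 0, 0, 0.08, 0, 0, 0, 0, 0, 0, 0, 0, 0],
  hand=0.6,
)

```text
time_s: 8.38
ee_pos: [491.7, -61.2, 244.5]
ee_rot: [179.7, 0.6, 143.7]
force: [0.9, -0.3, 0.5]
gripper_width: 54.0
```

```bash
python3 - <<'E'
from h import *
s=env.state(); print(s["time_s"],s["ee_pos"],s["ee_rot"],s["force"],s["gripper_width"])
f=grab_frame("wrist"); cv2.imwrite("pics/w6.png",f["frame"][:,:,::-1])
E
```

```text
8.3833 [491.65576561 -61.21532656 244.4604613 ] [179.68341115   0.63779191 143.67381489] [ 0.94885387 -0.30997819  0.46289996] 54.03224997017792
```

View pics/w6.png

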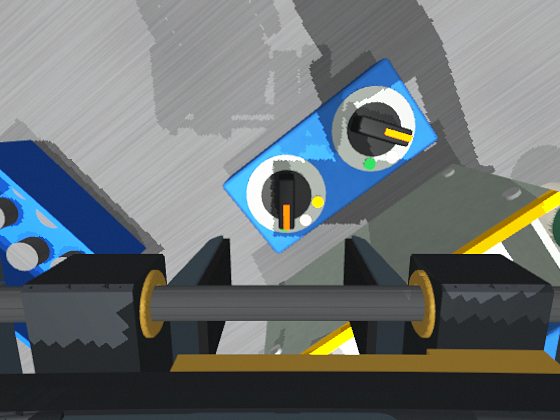

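Right dial (285,195) points to green (its mark is hidden under the pointer) and left dial (375,125) to yellow, white and other marks visible to the sides. Now to the rack.

Call:
arm_command(
  series=[-0.0216, 0.09, 0, 0, 0, 0.0807, -0.0216, 0.09, 0, 0, 0, 0.0807, -0.0216, 0.09, 0, 0, 0, 0.0807, -0.0216, 0.09, 0, 0, 0, 0.0807, -0.0216, 0.09, 0, 0, 0, 0.0807, -0.0216, 0.09, 0, 0, 0, 0.0807, -0.0216, 0.09, 0, 0, 0, 0.0807, -0.0216, 0.09, 0, 0, 0, 0.0807, -0.0216, 0.09, 0, 0, 0, 0.0807, -0.0216, 0.09, 0, 0, 0, 0.0807, 0, 0, 0, 0, 0, 0, 0, 0, 0, 0, 0, 0],
  hand=0.75,
)

```text
time_s: 9.43
ee_pos: [401.0, 300.2, 236.5]
ee_rot: [-179.9, -0.1, -179.8]
force: [-1.1, 0.2, -0.1]
gripper_width: 68.1
```

```bash
python3 - <<'E'
from h import *
s=env.state(); print(s["time_s"],s["ee_pos"],s["ee_rot"],s["force"],s["gripper_width"])
f=grab_frame("wrist"); cv2.imwrite("pics/w7.png",f["frame"][:,:,::-1])
E
```

```text
9.4333 [400.9913953  300.24376181 236.4920805 ] [-1.79864747e+02 -1.37888629e-01 -1.79839447e+02] [-1.14762112  0.19760428 -0.06166947] 68.09075327668197
```

View pics/w7.png

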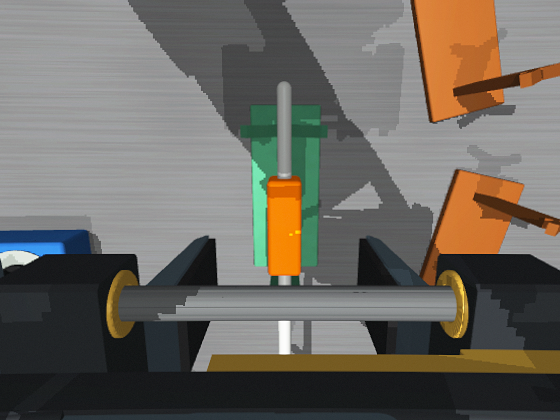

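```bash
python3 - <<'E'
from h import *
s=env.state();T=tool(s);f=grab_frame("wrist")
for n,uv,z in [("near",(285,181),145),("far",(285,274),145),("L",(269,235),145),("R",(301,235),145),("shaftend",(284,84),130),("shaft2",(285,330),130)]: print(n,np.round(atz(f,uv,z,T),1))
E
```

```text
near [369.3 295.9 145. ]
far [436.9 295.9 145. ]
L [407.5 284.6 145. ]
R [407.5 307.2 145. ]
shaftend [305.8 295.2 130. ]
shaft2 [490.8 295.7 130. ]
```

Call:
arm_command(
  series=[0.005, -0.006, -0.0567, 0, 0, 0, 0, 0, -0.0567, 0, 0, 0, 0, 0, -0.0567, 0, 0, 0, 0, 0, -0.0567, 0, 0, 0, 0, 0, -0.0567, 0, 0, 0, 0, 0, 0, 0, 0, 0, 0, 0, 0, 0, 0, 0, 0, 0, 0, 0, 0, 0],
)

```text
time_s: 10.2
ee_pos: [405.1, 296.7, 125.9]
ee_rot: [179.9, 0.1, 179.9]
force: [0.4, -0.3, -0.0]
gripper_width: 68.6
```

Call:
arm_command(
  series=[0, 0, -0.006, 0, 0, 0, 0, 0, 0, 0, 0, 0, 0, 0, 0, 0, 0, 0, 0, 0, 0, 0, 0, 0, 0, 0, 0, 0, 0, 0, 0, 0, 0, 0, 0, 0, 0, 0, 0, 0, 0, 0],
  hand=0,
  newtons=60,
)

```text
time_s: 10.78
ee_pos: [404.1, 297.4, 122.5]
ee_rot: [180.0, 0.0, 180.0]
force: [-0.0, 9.2, 0.0]
gripper_width: 24.5
```

```bash
python3 - <<'E'
from h import *
s=env.state(); print(s["time_s"],s["ee_pos"],s["ee_rot"],s["force"],s["gripper_width"])
f=grab_frame("scene"); im=f["frame"][:,:,::-1]; crop(im,230,140,470,320,3,"s8.png")
f=grab_frame("top"); im=f["frame"][:,:,::-1]; cv2.imwrite("pics/t8.png",im)
E
```

```text
10.7833 [404.09214947 297.41674129 122.47476849] [1.79959751e+02 1.06391080e-02 1.79963221e+02] [-0.0490918   9.23379833  0.03615413] 24.529880737067902
```

View pics/s8.png

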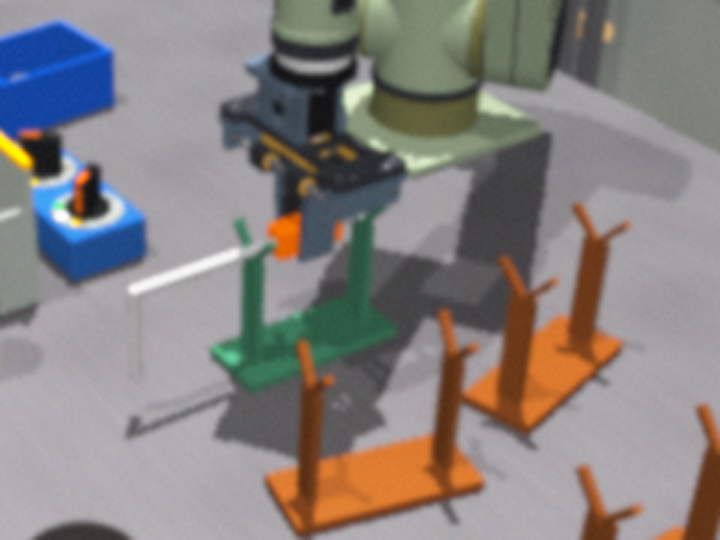

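Call:
arm_command(
  series=[0, 0, 0.04, 0, 0, 0, 0, 0, 0.06, 0, 0, 0, 0, 0, 0.08, 0, 0, 0, 0, 0, 0.08, 0, 0, 0, 0, 0, 0.08, 0, 0, 0, 0, 0, 0.08, 0, 0, 0, 0, 0, 0, 0, 0, 0, 0, 0, 0, 0, 0, 0],
)

```text
time_s: 11.55
ee_pos: [404.4, 297.3, 291.5]
ee_rot: [179.9, 0.1, 180.0]
force: [-0.3, 0.5, -2.1]
gripper_width: 23.5
```

```bash
python3 - <<'E'
from h import *
s=env.state(); print(s["time_s"],s["ee_pos"],s["ee_rot"],s["force"],s["gripper_width"])
f=grab_frame("scene"); im=f["frame"][:,:,::-1]; crop(im,190,100,390,280,4,"s9.png")
f=grab_frame("top"); im=f["frame"][:,:,::-1]; crop(im,200,110,300,290,3,"t9.png")
f=grab_frame("top")
f2=grab_frame("scene")
p=s["ee_pos"]
for x in (180,):
  print(proj(f2,[p+[180,0,8],p+[180,0,-87],p+[-100,0,8]]),proj(f,[p+[180,0,8],p+[180,0,-87],p+[-100,0,8]]))
E
```

```text
11.55 [404.43218026 297.25518293 291.49739085] [1.79922739e+02 1.29365127e-01 1.79962582e+02] [-0.31831527  0.51034986 -2.11953212] 23.527735596967602
[[272.9130634  177.1411872 ]
 [273.76557469 211.51351369]
 [364.993148   151.0719982 ]] [[229.09936809 161.17475262]
 [232.35432327 170.58428677]
 [228.437819   271.09102348]]
```

View pics/s9.png

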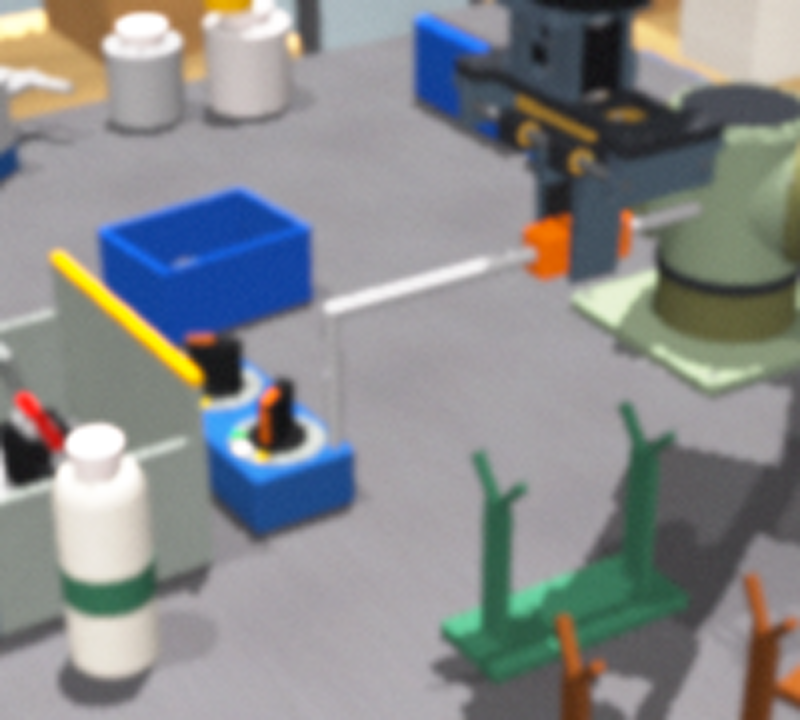

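View pics/t9.png

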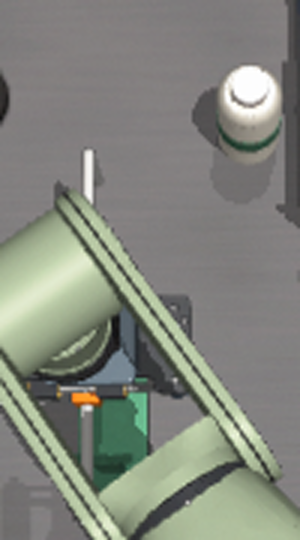

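Call:
arm_command(
  series=[0, -0.0894, 0, 0, 0, 0.02, 0, -0.0894, 0, 0, 0, 0, 0, -0.0894, 0, 0, 0, 0, 0, -0.0894, 0, 0, 0, 0, 0, -0.0894, 0, 0, 0, 0, 0, -0.0894, 0, 0, 0, 0, 0, -0.0894, 0, 0, 0, 0, 0, -0.0894, 0, 0, 0, 0, 0.0775, 0, 0, 0, 0, 0, 0.0775, 0, 0, 0, 0, 0, 0.0775, 0, 0, 0, 0, 0, 0.0775, 0, 0, 0, 0, 0, 0, 0, 0, 0, 0, 0, 0, 0, 0, 0, 0, 0],
)

```text
time_s: 12.92
ee_pos: [528.4, 10.9, 287.9]
ee_rot: [180.0, -0.3, -179.1]
force: [-1.0, -0.2, -2.3]
gripper_width: 23.5
```

```bash
cat > look.py <<'E'
import sys
from h import *
n=sys.argv[1]
s=env.state(); print(s["time_s"],np.round(s["ee_pos"],1),np.round(s["ee_rot"],2),np.round(s["force"],1),np.round(s["torque"],2),s["gripper_width"])
f2=grab_frame("scene"); crop(f2["frame"][:,:,::-1],110,140,310,280,4,f"s{n}.png")
f=grab_frame("top"); crop(f["frame"][:,:,::-1],265,80,425,240,4,f"t{n}.png")
T=tool(s)
R=T[:3,:3]@np.diag([-1,1,-1]) # rod axes (tool yaw 180)
P=np.array([[180,0,0],[180,0,-95]])@R.T+T[:3,3]-T[:3,2]*8
print("bend,tip world",np.round(P,1).tolist())
a=proj(f2,P);b=proj(f,P)
print("scene crop",np.round((a-[110,140])*4).tolist(),"top crop",np.round((b-[265,80])*4).tolist())
E
python3 look.py 10
```

```text
12.9167 [528.4  10.9 287.9] [ 180.     -0.29 -179.15] [-1.  -0.2 -2.3] [ 0.05  0.17 -0.06] 23.456520453554248
bend,tip world [[708.4, 13.6, 294.9], [707.9, 13.6, 199.9]]
scene crop [[284.0, 40.0], [301.0, 164.0]] top crop [[291.0, 139.0], [276.0, 189.0]]
```

View pics/s10.png

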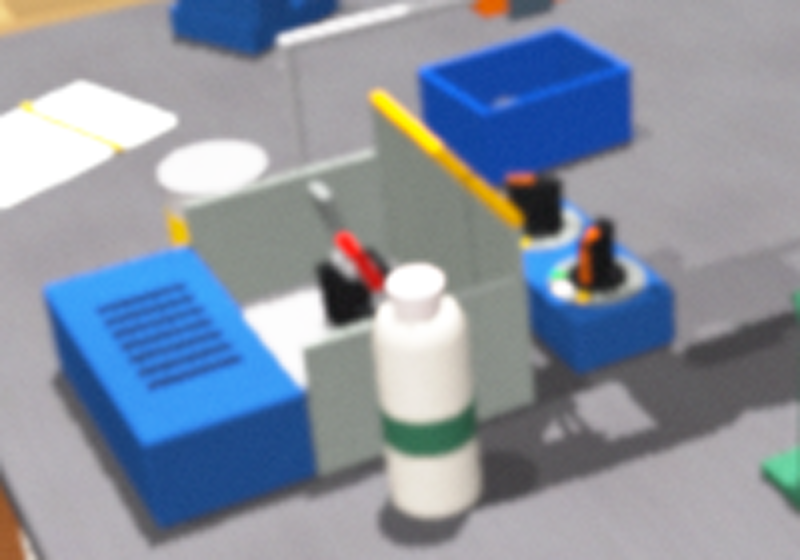

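View pics/t10.png

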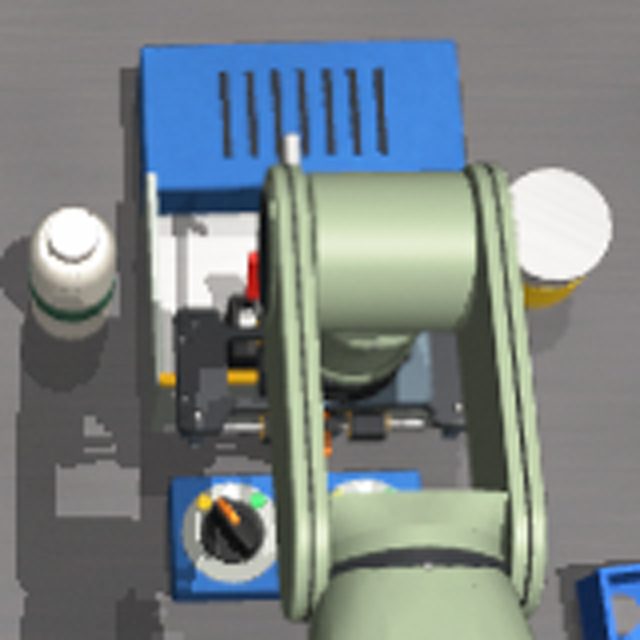

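Call:
arm_command(
  series=[0, 0, -0.063, 0, 0, 0, 0, 0, -0.063, 0, 0, 0, 0, 0, -0.063, 0, 0, 0, 0, 0, -0.063, 0, 0, 0, 0, 0, 0, 0, 0, 0, 0, 0, 0, 0, 0, 0],
)

```text
time_s: 13.52
ee_pos: [526.5, 11.1, 189.2]
ee_rot: [180.0, -0.2, -179.1]
force: [1.0, 0.1, -1.8]
gripper_width: 23.5
```

```bash
python3 look.py 11
```

```text
13.5167 [526.5  11.1 189.2] [ 1.8000e+02 -1.7000e-01 -1.7912e+02] [ 1.   0.1 -1.8] [0.03 0.06 0.  ] 23.523738091985326
bend,tip world [[706.5, 13.9, 196.6], [706.2, 13.9, 101.6]]
scene crop [[303.0, 168.0], [319.0, 283.0]] top crop [[276.0, 192.0], [262.0, 235.0]]
```

View pics/s11.png

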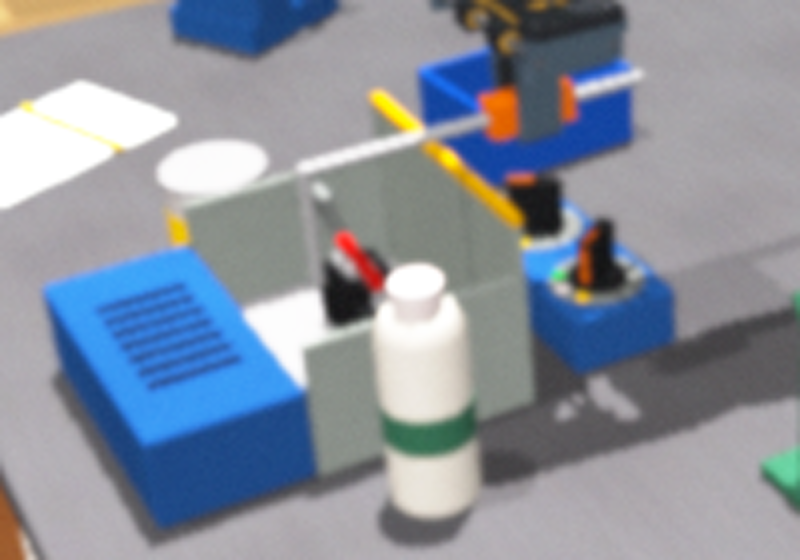

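Call:
arm_command(
  series=[-0.023, 0, 0, 0, 0, 0, -0.023, 0, 0, 0, 0, 0, -0.023, 0, 0, 0, 0, 0, -0.023, 0, 0, 0, 0, 0, -0.023, 0, 0, 0, 0, 0, -0.023, 0, 0, 0, 0, 0, -0.018, 0, 0, 0, 0, 0, 0, 0, 0, 0, 0, 0, 0, 0, 0, 0, 0, 0],
)

```text
time_s: 14.37
ee_pos: [464.2, 11.1, 189.3]
ee_rot: [180.0, -0.1, -179.1]
force: [-0.1, 0.0, -2.5]
gripper_width: 23.4
```

```bash
python3 look.py 12
```

```text
14.3667 [464.2  11.1 189.3] [ 1.7999e+02 -1.5000e-01 -1.7913e+02] [-0.1  0.  -2.5] [-0.02  0.05  0.01] 23.435275221350473
bend,tip world [[644.2, 13.8, 196.9], [644.0, 13.8, 101.9]]
scene crop [[384.0, 146.0], [397.0, 260.0]] top crop [[279.0, 277.0], [265.0, 315.0]]
```

View pics/s12.png

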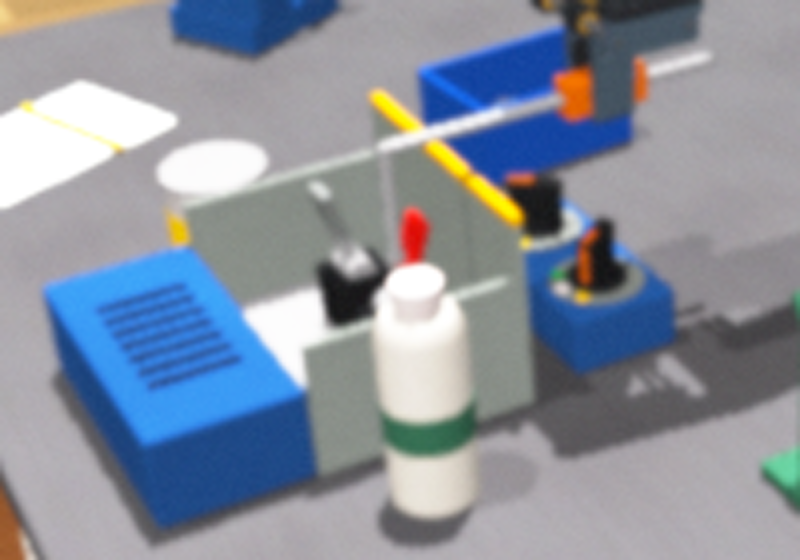

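Call:
arm_command(
  series=[-0.008, 0, 0, 0, 0, 0, -0.008, 0, 0, 0, 0, 0, 0, 0, 0, 0, 0, 0, 0, 0, 0, 0, 0, 0],
)

```text
time_s: 14.8
ee_pos: [459.3, 11.1, 189.7]
ee_rot: [180.0, 0.0, -179.1]
force: [1.5, 0.2, -1.5]
gripper_width: 23.7
```

Call:
arm_command(
  series=[-0.008, 0, 0, 0, 0, 0, -0.005, 0, 0, 0, 0, 0, 0, 0, 0, 0, 0, 0, 0, 0, 0, 0, 0, 0],
)

```text
time_s: 15.13
ee_pos: [455.1, 11.1, 190.4]
ee_rot: [180.0, 0.2, -179.1]
force: [2.8, 0.3, 1.3]
gripper_width: 23.9
```

```bash
python3 look.py 13
```

```text
15.1333 [455.1  11.1 190.4] [ 179.99    0.18 -179.13] [2.8 0.3 1.3] [ 0.1  -1.19  0.05] 23.908834649619394
bend,tip world [[635.1, 13.8, 199.0], [635.4, 13.8, 104.0]]
scene crop [[396.0, 140.0], [407.0, 254.0]] top crop [[280.0, 289.0], [266.0, 326.0]]
```

View pics/s13.png

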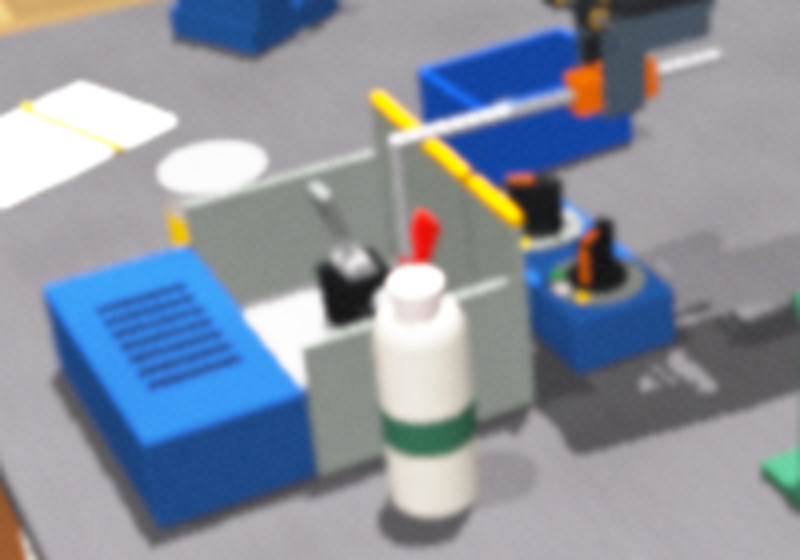

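```bash
python3 - <<'E'
from h import *
f=grab_frame("scene")
for j in (0.6,.7,.78,.85,.9):
    a=j-.45
    print(j,np.round((proj(f,[[649.3-78*np.sin(a),13.7,60+78*np.cos(a)],[649.3-33*np.sin(a),13.7,60+33*np.cos(a)]])-[110,140])*4).tolist())
crop(f["frame"][:,:,::-1],190,170,240,210,14,"s13z.png")
E
```

```text
0.6 [[400.0, 216.0], [397.0, 271.0]]
0.7 [[410.0, 215.0], [401.0, 270.0]]
0.78 [[417.0, 215.0], [404.0, 270.0]]
0.85 [[424.0, 216.0], [407.0, 270.0]]
0.9 [[428.0, 216.0], [409.0, 271.0]]
```

View pics/s13z.png

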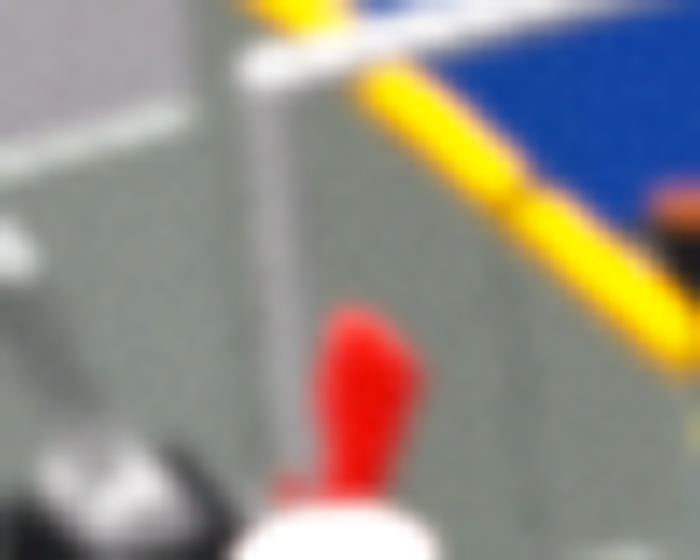

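Call:
arm_command(
  series=[0.015, 0, 0, 0, 0, 0, 0.015, 0, 0, 0, 0, 0, 0, 0, 0.0875, 0, 0, 0, 0, 0, 0.0875, 0, 0, 0, 0, 0, 0.0875, 0, 0, 0, 0, 0, 0, 0, 0, 0, 0, 0, 0, 0, 0, 0],
)

```text
time_s: 15.87
ee_pos: [466.0, 11.0, 295.0]
ee_rot: [-180.0, -0.0, -179.1]
force: [-0.0, -0.4, -2.3]
gripper_width: 23.2
```

```bash
python3 look.py 14
```

```text
15.8667 [466.  11. 295.] [-1.8000e+02 -3.0000e-02 -1.7914e+02] [-0.  -0.4 -2.3] [0.03 0.07 0.02] 23.234407485927623
bend,tip world [[646.0, 13.7, 303.0], [645.9, 13.7, 208.0]]
scene crop [[368.0, 9.0], [381.0, 133.0]] top crop [[296.0, 226.0], [281.0, 270.0]]
```

View pics/s14.png

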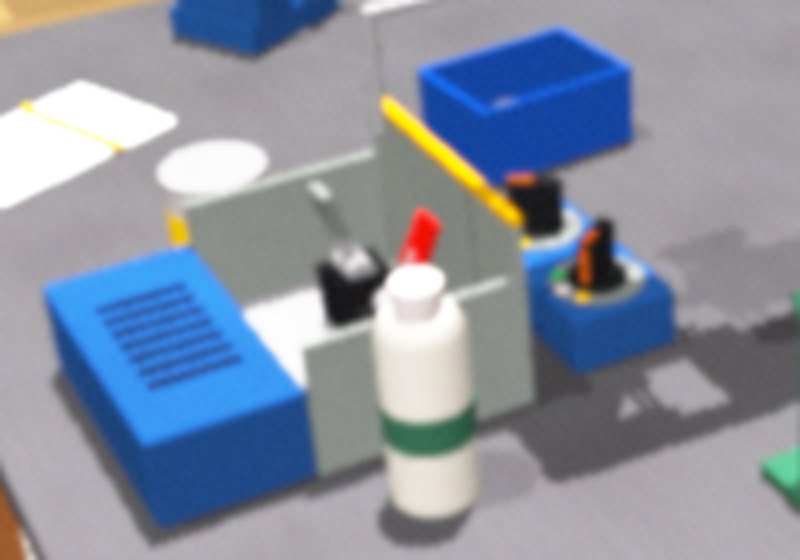

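Call:
arm_command(
  series=[-0.077, 0, 0, 0, 0, 0, -0.077, 0, 0, 0, 0, 0, 0, 0.0897, 0, 0, 0, -0.019, 0, 0.0897, 0, 0, 0, 0, 0, 0.0897, 0, 0, 0, 0, 0, 0.0897, 0, 0, 0, 0, 0, 0.0897, 0, 0, 0, 0, 0, 0.0897, 0, 0, 0, 0, 0, 0.0897, 0, 0, 0, 0, 0, 0.0897, 0, 0, 0, 0, 0, 0, 0, 0, 0, 0, 0, 0, 0, 0, 0, 0],
)

```text
time_s: 16.97
ee_pos: [403.1, 298.7, 291.6]
ee_rot: [-179.8, -0.3, -179.8]
force: [-0.1, -0.4, -2.0]
gripper_width: 23.5
```

```bash
python3 look.py 15; python3 - <<'E'
from h import *
f=grab_frame("scene"); crop(f["frame"][:,:,::-1],190,100,390,280,4,"s15b.png")
s=env.state();p=s["ee_pos"]
print((proj(f,[p+[180,0,8],p+[180,0,-87]])-[190,100])*4)
E
```

```text
16.9667 [403.1 298.7 291.6] [-179.77   -0.32 -179.81] [-0.1 -0.4 -2. ] [-0.02  0.07 -0.07] 23.511696247064965
bend,tip world [[583.2, 299.4, 298.6], [582.7, 299.0, 203.6]]
scene crop [[655.0, 151.0], [659.0, 288.0]] top crop [[-147.0, 327.0], [-133.0, 365.0]]
[[331.90142671 305.32570736]
 [335.30190565 442.98701319]]
```

View pics/s15b.png

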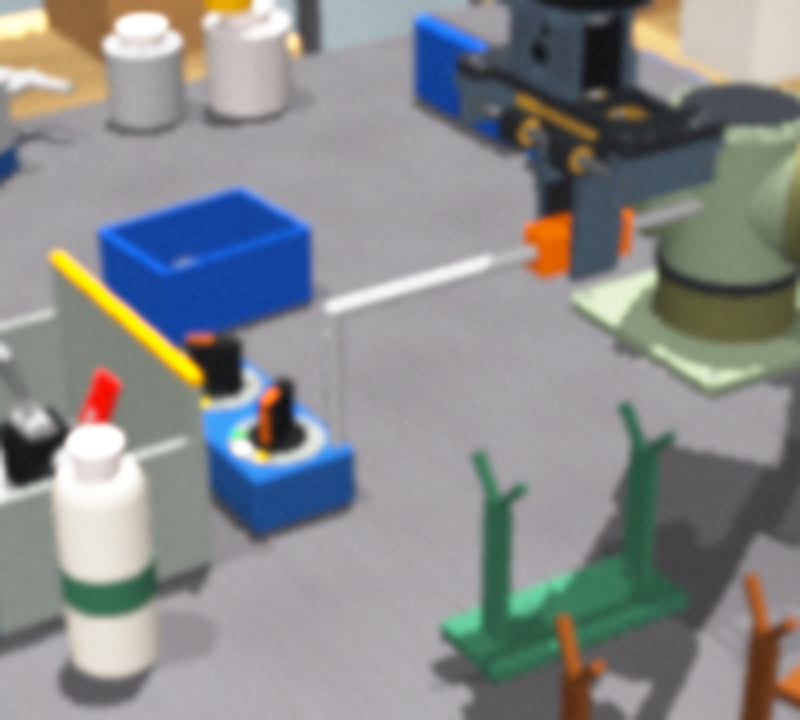

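Call:
arm_command(
  series=[0, 0, -0.07, 0, 0, 0, 0, 0, -0.07, 0, 0, 0, 0, 0, -0.07, 0, 0, 0, 0, 0, -0.07, 0, 0, 0, 0, 0, -0.06, 0, 0, 0, 0, 0, -0.04, 0, 0, 0, 0, 0, -0.02, 0, 0, 0, 0, 0, 0, 0, 0, 0, 0, 0, 0, 0, 0, 0, 0, 0, 0, 0, 0, 0],
)

```text
time_s: 17.95
ee_pos: [405.4, 298.2, 135.9]
ee_rot: [179.9, 0.1, 180.0]
force: [-1.3, -0.4, -2.8]
gripper_width: 23.5
```

Call:
arm_command(
  series=[0, 0, -0.015, 0, 0, 0, 0, 0, -0.012, 0, 0, 0, 0, 0, 0, 0, 0, 0, 0, 0, 0, 0, 0, 0],
)

```text
time_s: 18.28
ee_pos: [404.3, 298.0, 123.6]
ee_rot: [-180.0, -0.0, -180.0]
force: [-0.8, -0.4, -2.9]
gripper_width: 24.0
```

Call:
arm_command(
  series=[0, 0, -0.005, 0, 0, 0, 0, 0, 0, 0, 0, 0, 0, 0, 0, 0, 0, 0],
)

```text
time_s: 18.53
ee_pos: [404.8, 297.9, 122.4]
ee_rot: [-180.0, 0.1, -179.9]
force: [-0.8, -2.4, 2.9]
gripper_width: 24.0
```

Call:
arm_command(
  series=[0, 0, 0, 0, 0, 0, 0, 0, 0, 0, 0, 0, 0, 0, 0, 0, 0, 0, 0, 0, 0, 0, 0, 0, 0, 0, 0, 0, 0, 0, 0, 0, 0, 0, 0, 0],
  hand=0.75,
)

```text
time_s: 19.03
ee_pos: [404.5, 298.2, 121.7]
ee_rot: [180.0, -0.0, -180.0]
force: [-0.3, -0.3, -0.6]
gripper_width: 60.6
```

Call:
arm_command(
  series=[0, 0, 0.03, 0, 0, 0, 0, 0, 0.06, 0, 0, 0, 0, 0, 0.08, 0, 0, 0, 0, 0, 0.08, 0, 0, 0, 0, 0, 0.05, 0, 0, 0, 0, 0, 0, 0, 0, 0, 0, 0, 0, 0, 0, 0, 0, 0, 0, 0, 0, 0],
)

```text
time_s: 19.7
ee_pos: [403.9, 297.7, 240.7]
ee_rot: [-179.9, -0.1, -180.0]
force: [-0.4, -0.3, -0.2]
gripper_width: 68.7
```

```bash
python3 - <<'E'
from h import *
s=env.state(); print(s["time_s"],s["ee_pos"],s["force"],s["gripper_width"])
f=grab_frame("wrist"); cv2.imwrite("pics/w16.png",f["frame"][:,:,::-1])
f=grab_frame("scene"); crop(f["frame"][:,:,::-1],130,140,370,320,3,"s16.png")
E
```

```text
19.7 [403.90425821 297.70300378 240.71694957] [-0.38324063 -0.34356553 -0.17226414] 68.6743359854464
```

View pics/w16.png

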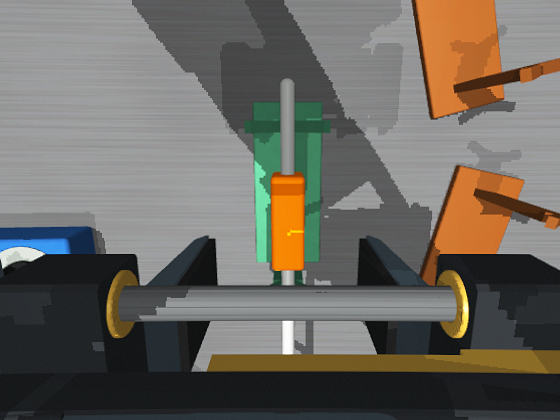

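View pics/s16.png

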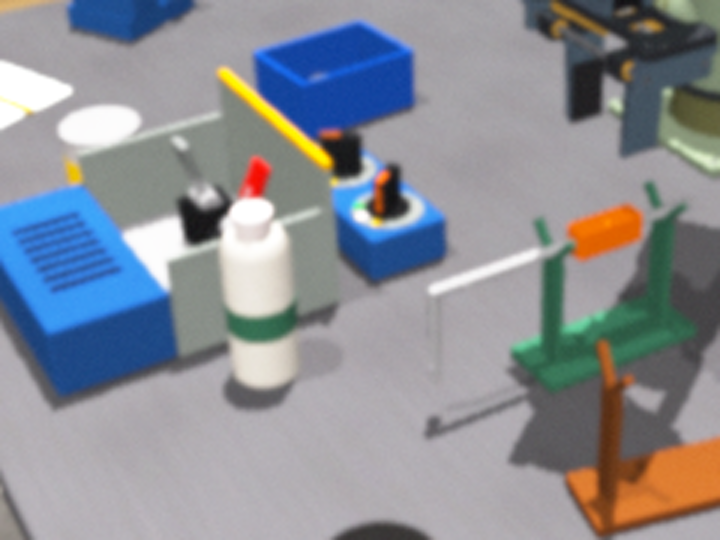

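```bash
python3 - <<'E'
from h import *
f=grab_frame("top"); crop(f["frame"][:,:,::-1],265,85,425,235,5,"t17.png")
E
```

```text
(no output)
```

View pics/t17.png

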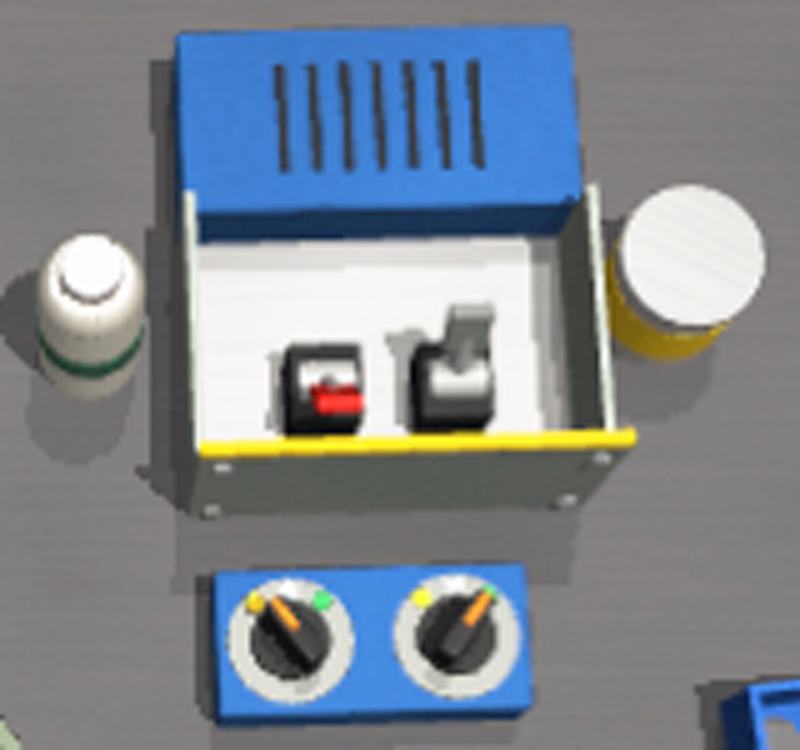

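```bash
python3 - <<'E'
from h import *
f=grab_frame("top"); im=f["frame"][:,:,::-1]; crop(im,300,190,380,235,10,"t18.png")
E
```

```text
(no output)
```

View pics/t18.png

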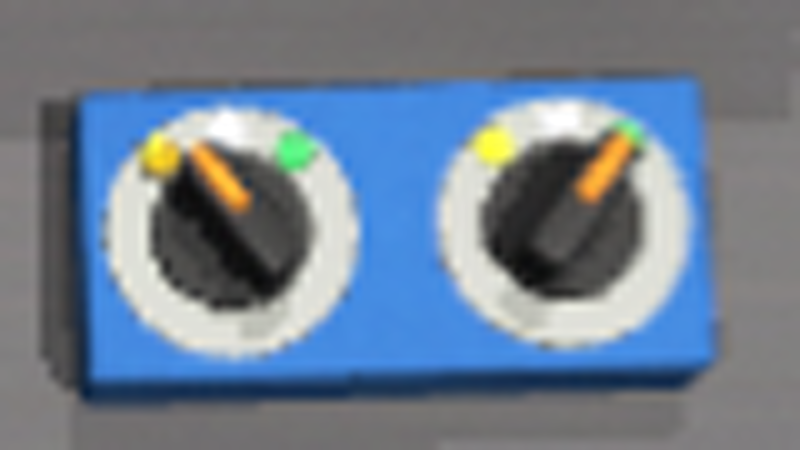

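```bash
python3 - <<'E'
from h import *
f=grab_frame("top"); C=lambda u,v:(300+u/10-.45,190+v/10-.45)
for c,ptr,mid,tail in [((489,40.5),(198,145),(245,205),(287,265)),((490,-60.),(628,137),(583,197),(547,250))]:
    q=[atz(f,C(*u),94)[:2] for u in (ptr,mid,tail)]
    print(np.round(q,1).tolist(),np.degrees(np.arctan2(*(q[0]-q[1])[::-1])),np.degrees(np.arctan2(*(q[1]-q[2])[::-1])),np.degrees(np.arctan2(*(q[0]-q[2])[::-1])))
    # predicted stripe px for candidate bar yaws
    for a in (30,38,45) if c[1]>0 else (-30,-37,-45):
        r=np.radians(a); d=np.array([np.cos(r),np.sin(r)])
        P=[[*(np.array(c)+d*k),94] for k in (22,0,-22)]
        print(a,np.round((proj(f,P)-[300,190])*10+4.5).tolist())
E
```

```text
[[509.5, 52.5], [491.6, 39.3], [473.7, 27.6]] 36.38728205244353 33.29010828849525 34.87172727309205
30 [[202.0, 150.0], [241.0, 214.0], [281.0, 278.0]]
38 [[193.0, 156.0], [241.0, 214.0], [289.0, 272.0]]
45 [[186.0, 162.0], [241.0, 214.0], [296.0, 266.0]]
[[510.4, -73.6], [492.8, -59.6], [477.2, -48.5]] -38.328217027521646 -35.69429297553684 -37.11807558722108
-30 [[619.0, 142.0], [585.0, 206.0], [550.0, 271.0]]
-37 [[627.0, 147.0], [585.0, 206.0], [542.0, 266.0]]
-45 [[635.0, 153.0], [585.0, 206.0], [534.0, 259.0]]
```

```bash
python3 - <<'E'
from h import *
s=env.state();T=tool(s);f=grab_frame("wrist")
for n,uv,z in [("near",(288,177),145),("far",(288,270),145),("shaft1",(288,84),130),("shaft2",(288,340),130)]: print(n,np.round(atz(f,uv,z,T),1))
print(s["force"],s["time_s"]); env.job_done()
E
```

```text
near [369.8 296.9 145. ]
far [438.1 296.9 145. ]
shaft1 [308.2 296.9 130. ]
shaft2 [504.9 296.9 130. ]
[-0.06655278  0.00831337  0.12178495] 19.95
the job is handed in; nothing more can be done
```

I set both dials, pulled the red lever over with the rod, hung the rod back in its green rack and handed the job in at about 20 s. No verdict was reported, so these are my own last checks:

- **Dials:** the gripper angle on release put the left dial at about -0.64 rad and the right at about +0.65 rad. The top camera agreed on the right dial but read the left a little lower, at -0.59 to -0.62. Both are within tolerance, though the left is near its -0.55 limit on that reading.
- **Red lever:** it is fully over. The tip in the camera image matched 0.87 to 0.9 rad, and the force rose as if it had reached its stop.
- **Rod:** it lies in both notches with the leg hanging down on the same side, about 5 mm along the rack from centre and level across.
- **Other objects:** the grey lever, spray can, tin and bin look unmoved in the last pictures. I judged this by eye and did not measure it.
- **Arm:** it is clear of everything, with almost no force on the tool.

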